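Put away the microscope accessories

TASK

Put each microscope accessory away in its own holder: stand the two objective cans in the round wells lined in the colour of the dot on their lids, lay the white slide mailer flat in the white-lined rectangular bed and the dark blue micrometer case flat in the blue-lined rectangular bed. The mailer lies across the top of the case, so take it off first. Keep the cans upright all along, and leave the brown oil bottle and the small blue-capped vial standing where they are.

Things in the scene. Friction and masses are not known exactly. Their poses are not given: they have to be found in the camera images.
- can_yellow_mid (a point): Yellow-dot objective can: upright dark cylinder, 66 mm tall, body 35 mm wide with a paper band, black screw lid 39 mm wide over its top 20 mm, with a yellow dot on the lid. Loose, about 0.1 kg. The point is its centre, 33 mm above its underside; z is its upward axis. Best held by the lid; the seat's rim stands 10 mm above the seat's floor
- can_blue_mid (a point): Blue-dot objective can: upright dark cylinder, 66 mm tall, body 35 mm wide with a paper band, black screw lid 39 mm wide over its top 20 mm, with a blue dot on the lid. Loose, about 0.1 kg. The point is its centre, 33 mm above its underside; z is its upward axis. Best held by the lid; the seat's rim stands 10 mm above the seat's floor
- slide_mailer_mid (a point): White flat slide mailer, 35 x 84 x 12 mm (gripped width 32 mm, along its own x; long side along its own y). Loose, about 20 g. The point is its centre, 6 mm above its underside. At the start it lies roughly crosswise on the micrometer case, underside 16 mm above the table; fingertips beside it must then stay above the case's top (16 mm)
- micrometer_case_mid (a point): Dark blue flat hinged case (stays shut), 45 x 90 x 16 mm (gripped width 42 mm, along its own x; long side along its own y). Loose, about 60 g. The point is its centre, 8 mm above its underside. At the start it lies on the table under the slide mailer, both its ends showing
- well_yellow_floor (a point): Round grey well with yellow floor and yellow foot flange, for the yellow-dot can. Fixed to the table. Outside 72 mm wide with an 80 mm foot flange, inside 50 mm wide, rim 14 mm above the table. The point is the centre of the inner floor, 4 mm above the table; z up
- well_blue_floor (a point): Round grey well with blue floor and blue foot flange, for the blue-dot can. Fixed to the table. Outside 72 mm wide with an 80 mm foot flange, inside 50 mm wide, rim 14 mm above the table. The point is the centre of the inner floor, 4 mm above the table; z up
- bed_white_floor (a point): Grey rectangular bed with white floor, for the slide mailer, inside 48 x 100 mm, with its long side along the body's own y axis. Fixed to the table. A 4 mm base plate carries a low 7 mm thick wall whose top is 12 mm above the table (8 mm above the floor); the wall has a 60 mm wide gap in the middle of each long side for fingers. The point is the centre of the inner floor, 4 mm above the table
- bed_blue_floor (a point): Grey rectangular bed with blue floor, for the micrometer case, inside 58 x 106 mm, with its long side along the body's own y axis. Fixed to the table. A 4 mm base plate carries a low 7 mm thick wall whose top is 12 mm above the table (8 mm above the floor); the wall has a 60 mm wide gap in the middle of each long side for fingers. The point is the centre of the inner floor, 4 mm above the table
- oil_bottle_mid (a point): Bystander: brown oil bottle with black cap, 29 mm wide, 75 mm tall. Loose; leave it standing. The point is its centre, 32 mm above the table
- red_vial_mid (a point): Bystander: small glass vial with blue cap and red contents, 23 mm wide, 46 mm tall. Loose; leave it standing. The point is its centre, 23 mm above the table
Mind the look-alikes: they are no part of the job. What is shaped like the part that bears can_yellow_mid but pink, red or turquoise is not meant.

How it is judged:
By the outcome, as a careful person would: the job done as asked, in the order asked, and still so for the second after the job is handed in, with the robot touching nothing.
It also fails if it takes over 93 s, if anything falls off the work surface, if the arm or the gripper's body presses on something with over 40 N, if the wrist force passes 120 N, or if a joint passes its speed limit or range.

ROBOT

A 6-joint arm with a two-finger parallel gripper is mounted at the origin on a cart in front of the work surface, level with it; the furniture and walls round the work are solid. World frame = base frame: x ahead of the robot, y to its left, z up, the work surface at z = 0. Lengths are in mm, angles in rad, forces in N, time in s.
With the tool pointing down it reaches from about 350 to 875 mm from the base axis. Payload 4.2 kg.
Tool frame: the origin (TCP) lies midway between the tips of the shut fingers; the grasp point (between the pads) lies 19 mm behind it; z points along the fingers, y is the line along which they close (so a half turn about z gives the same grasp; the last joint's range is limited). The gripper opens to 85 mm and grips with 20 to 120 N. Pads are 22 mm wide; open, the fingers measure 114 mm over their backs; the gripper's body (76 mm by 85 mm) begins 54 mm behind the grasp point. The pads swing forward as they close: fully open they stand 13 mm farther back than shut.
Start: joints at [-0.885, 0.385, 0.008, 0, -1.194, -0.259], TCP at [258.737, -568.906, 231.312] pointing down, gripper open.
Joint ranges: [-3.14, 3.14], [-1.21, 2.06], [-1.07, 1.41], [-3.16, 2.05], [-2.99, -0.16], [-3.1, 3.1]. Speed limits (rad/s): [2.79, 2.79, 3.14, 3.14, 3.14, 3.14].

INTERFACE

Orientations are given as [roll, pitch, yaw] about the fixed x, y, z axes, in that order (R = Rz(yaw) Ry(pitch) Rx(roll)).
In Python, from workcell import env gives the robot as it stands.
- The arm moves only by the tool drive_tool, never from a script. Its argument "commands" is a list of rows, each an object with "rotation": the turn, a rotation vector about the tool's x, y, z in degrees, a list of three; "travel": the shift along the tool's x, y, z in mm, a list of three; "hand": the opening in per cent of the stroke, from 0 (shut) to 100 (fully open). In form: [{"rotation": [rx, ry, rz], "travel": [tx, ty, tz], "hand": hand}, ...]. A call has 1 to 12 rows; each row shifts and turns the commanded pose from where the row before left it, along the tool's axes as they then stand; what a row does not reach is not made up. A row lasts 1/8 s, in which the tool goes at most 62.5 mm and 10.7 degrees, less where a joint would pass 70% of its speed; a pose out of reach is approached as far as the arm can. A call is refused whole if a number of a shift passes 62.5 or a number of a turn 10.7, either way. A call with a gripper value outside its range is refused whole. The fingers move at their own pace and stop on an object; the grip force is fixed at half the most. Time passes only in rows, so rows that do not move let the fingers close. It gives the time, the measured TCP pose, the force, the opening and the grip force at its end, in the units of the state.
- env.read_state(): the state, without advancing time (a new reading comes with each control period).
- env.camera(name): name is "scene" or "side" or "wrist"; returns (picture, depth): 384x512x3 uint8, blue, green, red; 384x512 float32, mm along the optical axis (not along the pixel's ray), 0 where there is no reading.
- env.camera_model(name): a dict with "fx", "fy", "cx", "cy" (pixels), "rvec" (rotation vector, rad) and "tvec" (3), from world to camera coordinates, as OpenCV has them. Camera axes: x right, y down, z forward; pixel columns grow to the right and rows downward; lengths in mm; the calibration is good to about 2 mm. The wrist camera is an equidistant fisheye: a pixel r from the principal point sees the ray r / f radians off the axis. A picture is of the moment at which its call begins: read the wrist's pose just before it. camera_model takes no time and is no camera call; for the wrist camera it gives the pose at the moment of the call.
- env.sign_off(): hands the job in; it is judged then, once.
Trained networks look in the newest picture that a camera, given by its name, has taken for a name from the list of things; names that differ only in an ending like _2 or _b are one class to them, and where a whole thing is asked for, a point or a joint stands for the part that bears it (a point fixed in the world has none). Each returns a list of dicts, best first, with "score" (0 to 1); they miss things now and then, are a little off and sometimes report something else, mostly with a low value. They report only what shows in the picture. A call takes as long as a camera call. They do not tell look-alikes from the thing itself.
- env.regions_of(camera, thing): "pixels" (384x512 bool, what is visible of it).
- env.spot_point(camera, thing): "at" ([x, y, z] in mm, in world coordinates, good to about 4 mm: a listed point, or the origin of a listed thing).
The state is a dict: "t": time; "qpos": joint angles; "dq": joint speeds; "joint_torque": joint torques, N m; "tool_pos": TCP position; "ee_rot": TCP orientation; "force": force on the tool from outside, world axes, zero at the start; "moment": the same for the moment, N m; "grip_width": finger opening in mm; "gripper_force": force on a finger pad.
Only numpy, scipy, OpenCV 4.12 (cv2) and the standard library are available. Lean on these libraries where they do the work, as an engineer would, in place of code of your own. Each camera call takes 0.05 s, during which the arm holds its last target. There are 200 camera calls.

## Working session

There is one attempt and no reset: what is moved stays moved. The work goes in short steps, Python scripts to look and compute and a tool call to move; the robot and the scene stay as the last step left them, time stands still between calls to the robot, and variables do not carry over. Pictures are saved under pics/ and viewed, at most 14 in all, crops included, and the job is handed in when it is done.

Besides the shell and the picture viewer there is one more tool, called after ">>>" as name([rows], argument=value, ...), one row to a line, values as JSON. drive_tool: Moves the arm, as the interface text tells. Its arguments: {"type":"object","properties":{"commands":{"type":"array","items":{"type":"object","properties":{"rotation":{"type":"array","items":{"type":"number"}},"travel":{"type":"array","items":{"type":"number"}},"hand":{"type":"number"}}}}},"required":["commands"]}

```bash
mkdir -p pics; ls; cat > h.py <<'E'
import numpy as np, cv2
from workcell import env
from scipy.spatial.transform import Rotation as R
def cam(n):
    m=env.camera_model(n); return m
def back(n,u,v,z=None,d=None,m=None):
    m=m or env.camera_model(n)
    Rm=cv2.Rodrigues(np.array(m['rvec'],float))[0]; t=np.array(m['tvec'],float).ravel()
    x=(np.asarray(u,float)-m['cx'])/m['fx']; y=(np.asarray(v,float)-m['cy'])/m['fy']
    if n=='wrist':
        r=np.hypot(x,y)+1e-9; k=np.tan(r)/r; x,y=x*k,y*k
    ray=np.stack([x,y,np.ones_like(x)],-1)
    C=-Rm.T@t
    if d is not None: return (ray*np.asarray(d)[...,None]-t)@Rm
    w=ray@Rm
    s=(z-C[2])/w[...,2]
    return C+w*s[...,None]
E
python3 - <<'E'
from h import *
for c in ['scene','side']:
    p,d=env.camera(c); cv2.imwrite(f'pics/{c}0.png',p); np.save(f'{c}0.npy',d)
    for th in ['can_yellow_mid','can_blue_mid','slide_mailer_mid','micrometer_case_mid','well_yellow_floor','well_blue_floor','bed_white_floor','bed_blue_floor','oil_bottle_mid','red_vial_mid']:
        print(c,th,[(np.round(o['at']).astype(int).tolist(),round(o['score'],2)) for o in env.spot_point(c,th)][:4])
s=env.read_state(); print(s)
E
```

```text
pics
scene can_yellow_mid [([438, -322, 32], 0.73), ([408, -233, 32], 0.64), ([415, -497, 38], 0.62), ([452, -422, 34], 0.57)]
scene can_blue_mid [([454, 125, 36], 0.6)]
scene slide_mailer_mid [([623, 259, 24], 0.89)]
scene micrometer_case_mid [([624, 256, 9], 0.7)]
scene well_yellow_floor [([624, -2, 3], 0.77)]
scene well_blue_floor [([622, -5, 6], 0.65), ([428, 328, 1], 0.6)]
scene bed_white_floor [([624, -224, 6], 0.93), ([627, 254, 11], 0.48)]
scene bed_blue_floor [([449, -100, 2], 0.69), ([440, -323, 31], 0.44)]
scene oil_bottle_mid [([558, 362, 31], 0.61)]
scene red_vial_mid [([554, -349, 22], 0.54)]
side can_yellow_mid [([439, -322, 31], 0.77), ([410, -496, 36], 0.75), ([448, -421, 32], 0.72), ([406, -234, 35], 0.69)]
side can_blue_mid []
side slide_mailer_mid [([622, 265, 23], 0.56)]
side micrometer_case_mid [([625, 259, 10], 0.59)]
side well_yellow_floor [([621, -3, 1], 0.73)]
side well_blue_floor [([430, 327, 7], 0.66)]
side bed_white_floor [([622, -230, 2], 0.86)]
side bed_blue_floor [([452, -96, 6], 0.93)]
side oil_bottle_mid []
side red_vial_mid [([548, -349, 21], 0.55), ([429, 325, 7], 0.19)]
{'t': 1.1, 'qpos': array([-8.85412288e-01,  3.84678407e-01,  7.92180087e-03, -1.43966373e-05,
       -1.19398583e+00, -2.58620247e-01]), 'dq': array([ 1.19450536e-03, -1.81078721e-03,  1.48843701e-03,  4.86543161e-05,
       -7.94895260e-04,  1.87952329e-04]), 'joint_torque': array([ 3.62203182e-04, -3.92101014e+01,  1.88618410e+01,  4.19075355e+00,
       -3.30976254e-04, -1.47004073e-05]), 'tool_pos': array([ 258.74077126, -568.91591034,  231.33153463]), 'ee_rot': array([-3.14154398e+00,  2.67234059e-05, -2.71483416e+00]), 'force': array([-0.14061072,  0.16496709,  0.63812056]), 'moment': array([0.05898125, 0.01070678, 0.02306561]), 'gripper_force': 0.0, 'grip_width': 85.3713878244215}
```

View scene.

```bash
python3 - <<'E'
from h import *
p=cv2.imread('pics/scene0.png'); cv2.imwrite('pics/scene0b.png',cv2.resize(p,(800,600),interpolation=cv2.INTER_CUBIC))
m=env.camera_model('scene'); 
pts=np.float32([[438,-322,66],[408,-233,66],[413,-497,66],[450,-422,66],[454,125,66]])
uv=cv2.projectPoints(pts,np.array(m['rvec'],float),np.array(m['tvec'],float),np.array([[m['fx'],0,m['cx']],[0,m['fy'],m['cy']],[0,0,1]],float),None)[0][:,0]
print(uv.round())
x0,y0=uv[:4].min(0).astype(int)-25;x1,y1=uv[:4].max(0).astype(int)+25
x0=max(x0,0);y0=max(y0,0)
c=p[y0:y1,x0:x1]; k=min(800/c.shape[1],600/c.shape[0]); print(x0,y0,k)
cv2.imwrite('pics/crop0.png',cv2.resize(c,None,fx=k,fy=k,interpolation=cv2.INTER_CUBIC))
E
```

```text
[[210. 130.]
 [235. 139.]
 [178.  99.]
 [186. 117.]
 [313. 212.]]
153 73 6.666666666666667
```

View pics/scene0b.png

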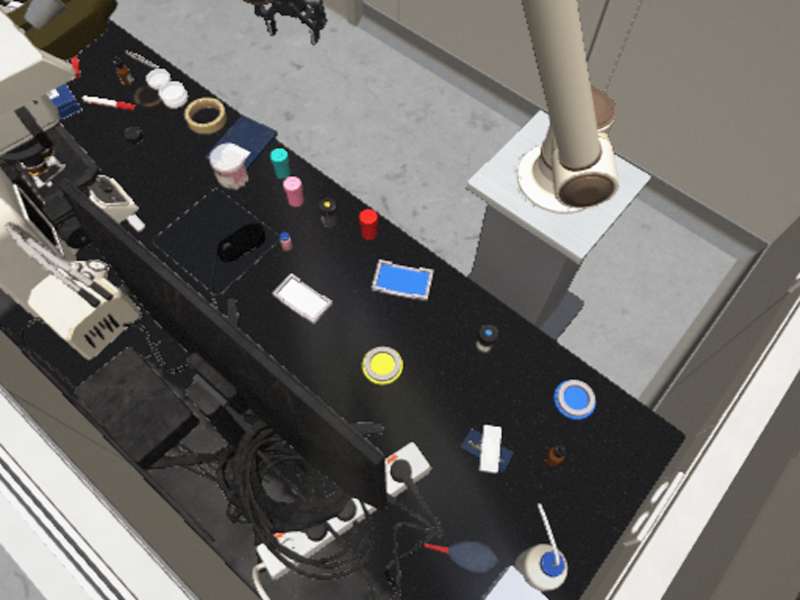

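View pics/crop0.png

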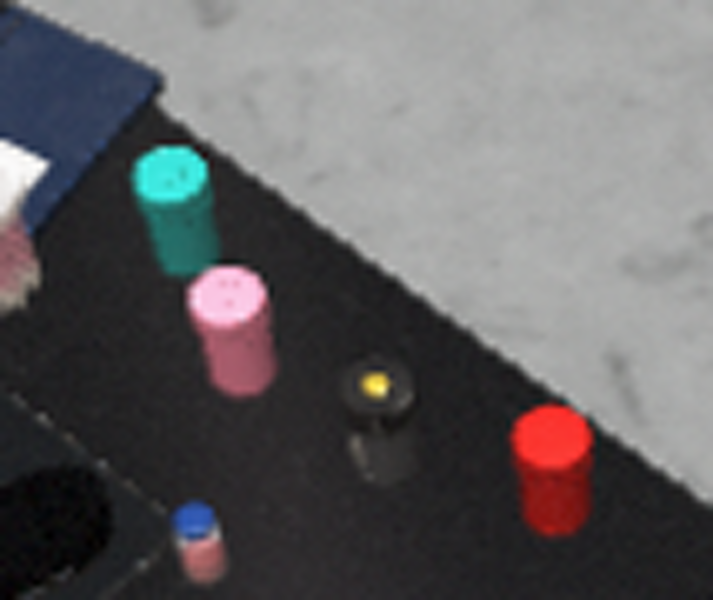

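Look-alikes for the yellow-dot can (scene px): turquoise (178,99), pink (186,117) and red (235,139) cylinders. The dark can with the yellow dot at (210,130) matches the description, and the crop confirms it. The blue-dot can is at (312,212), mailer/case at (313,286), wells at (244,233) and (368,255), beds at (193,190) and (258,179). Next I'll measure yaws and refine positions.

```bash
python3 - <<'E'
from h import *
# heights of visible plane
Z={'slide_mailer_mid':28,'micrometer_case_mid':16,'bed_white_floor':4,'bed_blue_floor':4,'well_yellow_floor':4,'well_blue_floor':4,'can_yellow_mid':66,'can_blue_mid':66}
for c in ['scene','side']:
    p,d=env.camera(c); cv2.imwrite(f'pics/{c}1.png',p); hsv=cv2.cvtColor(p,cv2.COLOR_BGR2HSV)
    for th,z in Z.items():
        for o in env.regions_of(c,th)[:4]:
            m=o['pixels']; 
            if th=='can_yellow_mid': sel=m&(hsv[...,0]>18)&(hsv[...,0]<38)&(hsv[...,1]>130)&(hsv[...,2]>110)
            elif th=='can_blue_mid': sel=m&(hsv[...,0]>95)&(hsv[...,0]<125)&(hsv[...,1]>110)&(hsv[...,2]>90)
            elif 'white' in th: sel=m&(hsv[...,1]<30)&(hsv[...,2]>215)
            elif 'blue_floor' in th: sel=m&(hsv[...,0]>95)&(hsv[...,0]<125)&(hsv[...,1]>130)&(hsv[...,2]>120)
            elif 'yellow_fl' in th: sel=m&(hsv[...,1]>130)
            else: sel=m
            v,u=np.nonzero(sel)
            if len(u)<3: print(c,th,round(o['score'],2),'none');continue
            w=back(c,u,v,z=z)[:,:2]
            r=cv2.minAreaRect(w.astype(np.float32))
            b=cv2.boxPoints(r); e1=b[1]-b[0]; e2=b[2]-b[1]; L=e1 if np.hypot(*e1)>np.hypot(*e2) else e2
            print(c,th,round(o['score'],2),len(u),'mean',w.mean(0).round(1),'rect',np.round(r[0],1),np.round(r[1]),'long deg',round(np.degrees(np.arctan2(L[1],L[0]))%180,1))
p=cv2.imread('pics/side1.png'); cv2.imwrite('pics/side1b.png',cv2.resize(p,(800,600)))
E
```

```text
scene slide_mailer_mid 0.68 344 mean [623.  260.6] rect [622.4 260.1] [86. 34.] long deg 31.8
scene micrometer_case_mid 0.52 213 mean [627.9 247.8] rect [625.9 256. ] [43. 85.] long deg 100.5
scene bed_white_floor 0.61 415 mean [ 621.7 -230.5] rect [ 622.  -233.5] [ 57. 106.] long deg 92.7
scene bed_blue_floor 0.71 445 mean [ 449.3 -100.1] rect [ 449.3 -100.6] [ 56. 104.] long deg 118.4
scene well_yellow_floor 0.84 223 mean [623.7  -1.6] rect [624.    1.8] [63. 78.] long deg 158.7
scene well_blue_floor 0.68 203 mean [431.9 326.7] rect [439.1 327.7] [60. 63.] long deg 130.8
scene can_yellow_mid 0.6 none
scene can_yellow_mid 0.55 none
scene can_yellow_mid 0.54 none
scene can_yellow_mid 0.51 9 mean [ 439.8 -324.9] rect [ 440.5 -325. ] [ 8. 10.] long deg 131.0
scene can_blue_mid 0.5 16 mean [456.3 122.4] rect [456.3 122.4] [10. 12.] long deg 130.9
scene can_blue_mid 0.22 none
side slide_mailer_mid 0.49 111 mean [605.1 254.2] rect [605.9 253.2] [99. 35.] long deg 31.0
side bed_white_floor 0.71 181 mean [ 619.7 -230.5] rect [ 619.6 -229.2] [ 45. 101.] long deg 93.3
side bed_blue_floor 0.97 273 mean [ 450.7 -101. ] rect [ 449.3 -101.3] [57. 99.] long deg 118.7
side well_yellow_floor 0.77 101 mean [609.   -9.3] rect [606.1  -8.4] [71. 71.] long deg 144.5
side well_blue_floor 0.85 114 mean [421.  319.4] rect [417.2 319.4] [72. 70.] long deg 72.1
side well_blue_floor 0.37 none
side can_yellow_mid 0.79 none
side can_yellow_mid 0.68 none
side can_yellow_mid 0.64 13 mean [ 435.4 -322. ] rect [ 436.7 -321.6] [19. 11.] long deg 20.7
side can_yellow_mid 0.57 none
```

View pics/side1b.png

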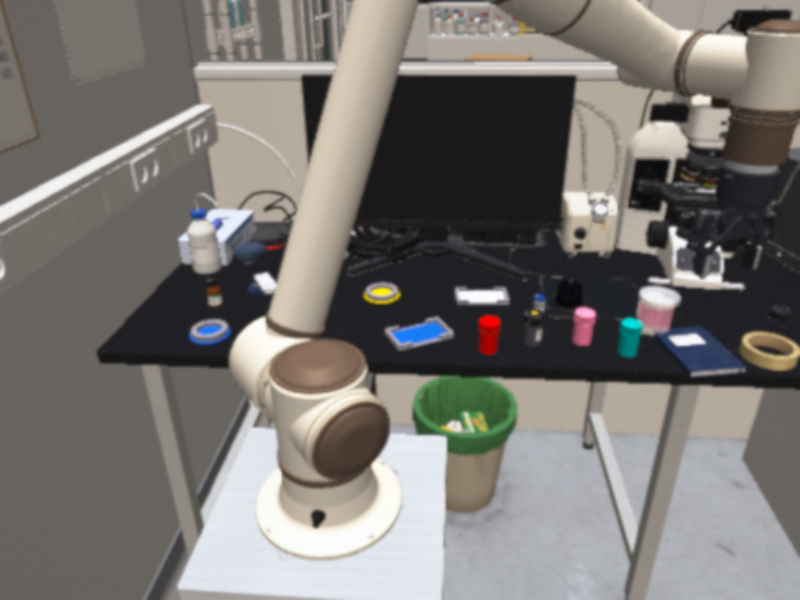

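```bash
cat > plan.py <<'E'
import sys
from h import *
# usage: plan.py x y z yawdeg nrows ; prints equal rows (tool frame) from the current pose, tool kept vertical
def plan(x,y,z,yaw,n,s=None):
    s=s or env.read_state(); P=np.array(s['tool_pos']); r,p,w=s['ee_rot']
    print('t',round(s['t'],2),'at',P.round(1),'rpy',np.degrees([r,p,w]).round(2),'F',np.round(s['force'],1),'w',round(s['grip_width'],1))
    d=np.array([x,y,z])-P; dy=(yaw-np.degrees(w)+90)%180-90   # half turn equal
    print('turn about tool z per row',round(-dy/n,2),'total',round(-dy,1))
    for i in range(n if abs(dy)>1 else 1):
        a=w+np.radians(dy*i/n)
        T=np.array([[np.cos(a),np.sin(a),0],[np.sin(a),-np.cos(a),0],[0,0,-1]])
        print(i,(T@(d/n)).round(1).tolist())
if __name__=='__main__':
    a=sys.argv[1:]; plan(*map(float,a[:4]),int(a[4]))
E
python3 plan.py 438 -323 150 -155.5 10
```

```text
t 2.0 at [ 258.7 -568.9  231.3] rpy [ 180.     -0.   -155.55] F [0.2 0.9 0.3] w 85.4
turn about tool z per row -0.0 total -0.0
0 [-26.5, 15.0, 8.1]
```

>>> drive_tool([
  {"travel":[-26.5,15,8],"rotation":[0,0,0],"hand":70},
  {"travel":[-26.5,15,8],"rotation":[0,0,0],"hand":70},
  {"travel":[-26.5,15,8],"rotation":[0,0,0],"hand":70},
  {"travel":[-26.5,15,8],"rotation":[0,0,0],"hand":70},
  {"travel":[-26.5,15,8],"rotation":[0,0,0],"hand":70},
  {"travel":[-26.5,15,8],"rotation":[0,0,0],"hand":70},
  {"travel":[-26.5,15,8],"rotation":[0,0,0],"hand":70},
  {"travel":[-26.5,15,8],"rotation":[0,0,0],"hand":70},
  {"travel":[-26.5,15,8],"rotation":[0,0,0],"hand":70},
  {"travel":[-26.5,15,8],"rotation":[0,0,0],"hand":70},
  {"travel":[0,0,0],"rotation":[0,0,0],"hand":70},
  {"travel":[0,0,0],"rotation":[0,0,0],"hand":70},
])

```text
t: 3.5
tool_pos: [437.9, -322.9, 151.5]
ee_rot: [-3.141, 0.0, -2.715]
force: [-1.0, -0.3, 0.0]
grip_width: 59.9
gripper_force: 0.0
```

```bash
cat > look.py <<'E'
import sys
from h import *
# look.py tag thing[:z of plane] ... : wrist picture, network points and colour-free rects
tag=sys.argv[1]; m=env.camera_model('wrist'); s=env.read_state(); p,d=env.camera('wrist'); cv2.imwrite(f'pics/{tag}.png',p); np.save(f'{tag}.npy',d)
print('t',round(s['t'],2),np.round(s['tool_pos'],1),np.degrees(s['ee_rot']).round(1),round(s['grip_width'],1))
hsv=cv2.cvtColor(p,cv2.COLOR_BGR2HSV).astype(int); H,S,V=hsv[...,0],hsv[...,1],hsv[...,2]
C={'yellow':(H>18)&(H<38)&(S>130)&(V>100),'blue':(H>95)&(H<125)&(S>120)&(V>100),'white':(S<40)&(V>200),'navy':(H>95)&(H<130)&(S>60)&(V<110)}
for a in sys.argv[2:]:
    th,col,z=a.split(':')
    for o in env.spot_point('wrist',th)[:3]: print(th,'spot',np.round(o['at'],1),round(o['score'],2))
    for o in env.regions_of('wrist',th)[:2]:
        k=cv2.dilate(o['pixels'].astype(np.uint8),np.ones((3,3)))>0
        v,u=np.nonzero(k&C[col] if col!='any' else o['pixels'])
        if len(u)<5: continue
        w=back('wrist',u,v,z=float(z),m=m)[:,:2]; r=cv2.minAreaRect(w.astype(np.float32)); b=cv2.boxPoints(r)
        e1,e2=b[1]-b[0],b[2]-b[1]; L=e1 if np.hypot(*e1)>np.hypot(*e2) else e2
        print(th,'region',round(o['score'],2),len(u),'px',u.mean().round(),v.mean().round(),'mean',w.mean(0).round(1),'rect',np.round(r[0],1),np.round(r[1]),'long',round(np.degrees(np.arctan2(L[1],L[0]))%180,1))
E
python3 look.py w1 can_yellow_mid:yellow:66
```

```text
t 3.5 [ 437.9 -322.9  151.5] [-180.     0.  -155.5] 59.9
can_yellow_mid spot [ 415.5 -501.4   29.9] 0.78
can_yellow_mid spot [ 448.2 -419.4   31.7] 0.64
can_yellow_mid spot [ 404.1 -232.9   29.5] 0.62
```

View pics/w1.png

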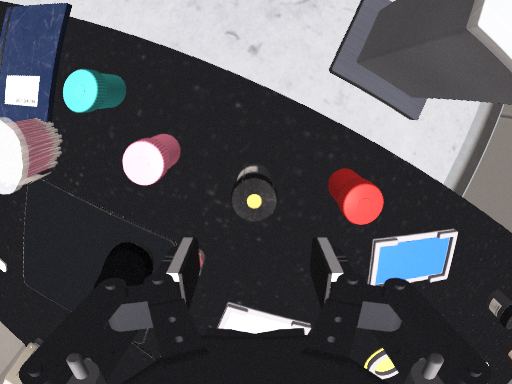

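The wrist picture shows the yellow-dot can at (254,201), centred between the fingers, with red (358,197) and pink (150,160) to the sides.

```bash
python3 - <<'E'
from h import *
print(back('wrist',[254.,243],[201.,100],z=66))
p=cv2.imread('pics/w1.png');h=cv2.cvtColor(p,cv2.COLOR_BGR2HSV);m=(h[...,0]>18)&(h[...,0]<38)&(h[...,1]>130)&(h[...,2]>100)
m[:,:230]=0;m[:,280:]=0;v,u=np.nonzero(m[:250]);print(len(u),back('wrist',u,v,z=66).mean(0))
E
python3 plan.py 438 -323 31 -155.5 5
```

```text
[[ 440.73939902 -322.52722647   66.        ]
 [ 370.45206859 -363.58489679   66.        ]]
19 [ 441.31312005 -321.50773006   66.        ]
t 3.65 at [ 437.5 -323.4  151.6] rpy [-1.7997e+02  2.0000e-02 -1.5561e+02] F [ 0.3  0.2 -0.1] w 59.7
turn about tool z per row -0.02 total -0.1
0 [-0.1, 0.0, 24.1]
```

>>> drive_tool([
  {"travel":[-2.5,0,24],"rotation":[0,0,0],"hand":70},
  {"travel":[0,0,24],"rotation":[0,0,0],"hand":70},
  {"travel":[0,0,24],"rotation":[0,0,0],"hand":70},
  {"travel":[0,0,24],"rotation":[0,0,0],"hand":70},
  {"travel":[0,0,24],"rotation":[0,0,0],"hand":70},
  {"travel":[0,0,0],"rotation":[0,0,0],"hand":70},
  {"travel":[0,0,0],"rotation":[0,0,0],"hand":35},
  {"travel":[0,0,0],"rotation":[0,0,0],"hand":35},
  {"travel":[0,0,0],"rotation":[0,0,0],"hand":35},
  {"travel":[0,0,0],"rotation":[0,0,0],"hand":35},
  {"travel":[0,0,0],"rotation":[0,0,0],"hand":35},
])

```text
t: 5.03
tool_pos: [441.1, -322.2, 32.6]
ee_rot: [-3.139, 0.001, -2.714]
force: [0.0, -0.8, 5.8]
grip_width: 37.6
gripper_force: 60.3
```

```bash
python3 plan.py 440 -322 131 -155.5 4
```

```text
t 5.03 at [ 441.1 -322.2   32.6] rpy [-1.7988e+02  8.0000e-02 -1.5551e+02] F [ 0.  -0.8  5.8] w 37.6
turn about tool z per row -0.0 total -0.0
0 [0.2, 0.2, -24.6]
```

>>> drive_tool([
  {"travel":[0,0,-20],"rotation":[0,0,0],"hand":30},
  {"travel":[0,0,-40],"rotation":[0,0,0],"hand":30},
  {"travel":[0,0,-30],"rotation":[0,0,0],"hand":30},
  {"travel":[0,0,0],"rotation":[0,0,0],"hand":30},
])

```text
t: 5.52
tool_pos: [441.4, -321.9, 123.5]
ee_rot: [-3.138, 0.004, -2.715]
force: [0.1, -0.3, -1.2]
grip_width: 37.3
gripper_force: 60.2
```

```bash
python3 plan.py 623 -2 122 -155.5 11
```

```text
t 5.53 at [ 441.4 -321.9  123.5] rpy [-179.8     0.21 -155.54] F [ 0.1 -0.3 -1.2] w 37.3
turn about tool z per row -0.0 total -0.0
0 [-27.1, 19.6, 0.1]
```

>>> drive_tool([
  {"travel":[-20,14.5,0],"rotation":[0,0,0],"hand":30},
  {"travel":[-30,21.7,0],"rotation":[0,0,0],"hand":30},
  {"travel":[-30,21.7,0],"rotation":[0,0,0],"hand":30},
  {"travel":[-30,21.7,0],"rotation":[0,0,0],"hand":30},
  {"travel":[-30,21.7,0],"rotation":[0,0,0],"hand":30},
  {"travel":[-30,21.7,0],"rotation":[0,0,0],"hand":30},
  {"travel":[-30,21.7,0],"rotation":[0,0,0],"hand":30},
  {"travel":[-30,21.7,0],"rotation":[0,0,0],"hand":30},
  {"travel":[-30,21.7,0],"rotation":[0,0,0],"hand":30},
  {"travel":[-25,18,0],"rotation":[0,0,0],"hand":30},
  {"travel":[-13.5,9.5,0],"rotation":[0,0,0],"hand":30},
  {"travel":[0,0,0],"rotation":[0,0,0],"hand":30},
])

```text
t: 7.02
tool_pos: [622.2, -1.3, 120.1]
ee_rot: [3.141, -0.002, -2.714]
force: [-0.2, -0.4, -2.3]
grip_width: 37.5
gripper_force: 60.2
```

```bash
python3 plan.py 623 -2 38 -155.5 4; python3 look.py w2 well_yellow_floor:yellow:4
```

```text
t 7.03 at [622.2  -1.3 120.1] rpy [ 1.7996e+02 -1.2000e-01 -1.5549e+02] F [-0.2 -0.4 -2.3] w 37.5
turn about tool z per row 0.0 total 0.0
0 [-0.1, -0.3, 20.5]
t 7.03 [622.2  -1.3 120.1] [ 1.800e+02 -1.000e-01 -1.555e+02] 37.5
well_yellow_floor spot [625.2  -8.2   4.5] 0.89
```

View pics/w2.png

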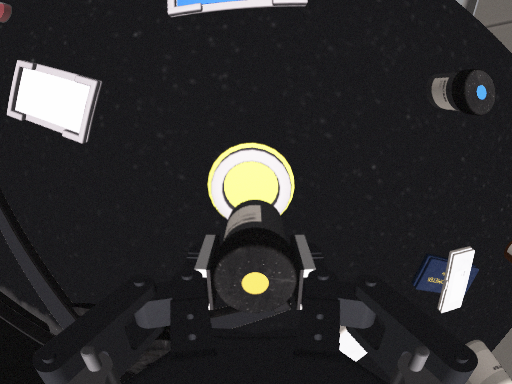

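The can hangs upright in the fingers (lid at 255,283), with the yellow well visible at (251,185). I'll fit the flange circle.

```bash
cat > fit.py <<'E'
from h import *
from scipy.optimize import least_squares
def well(tag,col,box,z,R0,m=None,low=False):
    p=cv2.imread(f'pics/{tag}.png');h=cv2.cvtColor(p,cv2.COLOR_BGR2HSV).astype(int)
    H,S,V=h[...,0],h[...,1],h[...,2]
    k=((H>18)&(H<38)&(S>80)&(V>100)) if col=='yellow' else ((H>95)&(H<125)&(S>120)&(V>100))
    b=np.zeros_like(k);b[box[1]:box[3],box[0]:box[2]]=1;k&=b
    v,u=np.nonzero(k);w=back('wrist',u,v,z=z,m=m)[:,:2]
    hull=cv2.convexHull(w.astype(np.float32))[:,0]
    f=least_squares(lambda q:np.hypot(hull[:,0]-q[0],hull[:,1]-q[1])-R0,w.mean(0),loss='soft_l1',f_scale=1)
    print('well',f.x.round(1),'rms',np.std(f.fun).round(2),len(hull))
if __name__=='__main__':
    well('w2','yellow',(200,130,305,200),2,40)
    m=env.camera_model('wrist');print(back('wrist',[254.,208.,294.],[142.,184.,184.],z=2,m=m))
E
python3 fit.py
```

```text
well [622.7  -6.4] rms 0.21 31
[[585.02244196 -19.9906236    2.        ]
 [637.94432974 -42.76009237   2.        ]
 [605.06169866  29.68633125   2.        ]]
```

```bash
python3 - <<'E'
from h import *
print(back('wrist',[255.],[283.],z=66+87.5))
p,d=env.camera('scene');m=env.camera_model('scene')
h=cv2.cvtColor(p,cv2.COLOR_BGR2HSV).astype(int);k=(h[...,0]>18)&(h[...,0]<38)&(h[...,1]>100)&(h[...,2]>80)
v,u=np.nonzero(k);w=back('scene',u,v,z=3)
s=np.hypot(w[:,0]-623,w[:,1]+4)<50;w=w[s][:,:2];print(len(w),w.min(0),w.max(0),(w.min(0)+w.max(0))/2,cv2.minEnclosingCircle(w.astype(np.float32)))
P=back('scene',np.arange(512)[None]+np.zeros((384,1)),np.arange(384)[:,None]+np.zeros((1,512)),d=d)
q=(np.abs(P[...,2]-14)<4)&(np.hypot(P[...,0]-623,P[...,1]+4)<60);print(q.sum(),P[q].mean(0),cv2.minEnclosingCircle(P[q][:,:2].astype(np.float32)))
E
```

```text
[[622.40721179  -2.30465865 153.5       ]]
283 [581.62080947 -45.96818063] [664.31604656  34.76079273] [622.96842801  -5.60369395] ((623.3366088867188, -5.110970497131348), 41.71588897705078)
157 [6.29000068e+02 1.31345307e-01 1.42236490e+01] ((622.7548828125, -4.083090305328369), 35.79450988769531)
```

>>> drive_tool([
  {"travel":[0.5,-2.5,20],"rotation":[0,0,0],"hand":30},
  {"travel":[0,0,25],"rotation":[0,0,0],"hand":30},
  {"travel":[0,0,20],"rotation":[0,0,0],"hand":30},
  {"travel":[0,0,10],"rotation":[0,0,0],"hand":30},
  {"travel":[0,0,5],"rotation":[0,0,0],"hand":30},
  {"travel":[0,0,2],"rotation":[0,0,0],"hand":30},
  {"travel":[0,0,0],"rotation":[0,0,0],"hand":30},
])

```text
t: 8.1
tool_pos: [623.6, -4.2, 39.9]
ee_rot: [-3.141, 0.001, -2.715]
force: [0.1, -0.5, -0.5]
grip_width: 37.5
gripper_force: 60.2
```

>>> drive_tool([
  {"travel":[0,0,2],"rotation":[0,0,0],"hand":30},
  {"travel":[0,0,1],"rotation":[0,0,0],"hand":30},
  {"travel":[0,0,0],"rotation":[0,0,0],"hand":30},
  {"travel":[0,0,0],"rotation":[0,0,0],"hand":60},
  {"travel":[0,0,0],"rotation":[0,0,0],"hand":60},
  {"travel":[0,0,-15],"rotation":[0,0,0],"hand":60},
  {"travel":[0,0,-35],"rotation":[0,0,0],"hand":60},
  {"travel":[0,0,-45],"rotation":[0,0,0],"hand":60},
  {"travel":[0,0,0],"rotation":[0,0,0],"hand":60},
])

```text
t: 9.22
tool_pos: [626.3, -3.9, 137.2]
ee_rot: [-3.138, 0.01, -2.714]
force: [0.1, -0.0, 0.3]
grip_width: 51.0
gripper_force: 0.0
```

```bash
python3 plan.py 455 124 135 -155.5 8; python3 look.py w3 can_blue_mid:blue:66 well_blue_floor:blue:4; python3 - <<'E'
from h import *
p=cv2.imread('pics/w3.png');h=cv2.cvtColor(p,cv2.COLOR_BGR2HSV).astype(int)
k=((h[...,0]>18)&(h[...,0]<38)&(h[...,1]>80)&(h[...,2]>100)).astype(np.uint8)
n,l,st,ce=cv2.connectedComponentsWithStats(k)
for i in range(1,n):
    if st[i,4]>8: print(st[i],ce[i],back('wrist',ce[i:i+1,0],ce[i:i+1,1],z=70))
E
```

```text
t 9.22 at [626.3  -3.9 137.2] rpy [-179.82    0.59 -155.5 ] F [ 0.1 -0.   0.3] w 51.0
turn about tool z per row 0.0 total 0.0
0 [12.8, 23.4, 0.3]
t 9.22 [626.3  -3.9 137.2] [-179.8    0.6 -155.5] 51.0
can_blue_mid spot [453.  122.2  33.4] 0.75
can_blue_mid region 0.63 113 px 474.0 88.0 mean [455.8 123.9] rect [456.  123.8] [12. 11.] long 28.2
well_blue_floor spot [621.9  -1.9   4.6] 0.67
[214 136  42  72 144] [224.00694444 169.5       ] [[604.60323685 -36.26145514  70.        ]]
[274 140  24  67  95] [289.88421053 172.17894737] [[587.04930815   6.9627026   70.        ]]
[268 142  21  17  22] [278.40909091 148.63636364] [[575.26255371  -7.73644956  70.        ]]
[221 144  18  18  22] [228.81818182 151.68181818] [[591.48429584 -38.19871861  70.        ]]
[238 160  36  16  59] [254.62711864 164.49152542] [[592.41108362 -18.05463303  70.        ]]
[275 172   7  14  24] [279.16666667 179.875     ] [[595.32949613   2.47789922  70.        ]]
[230 174   2  11  11] [230.27272727 179.        ] [[609.16130856 -29.46452435  70.        ]]
[232 177   6  11  17] [234.76470588 182.29411765] [[610.07250542 -25.57614345  70.        ]]
[248 193  17  16 217] [256.15668203 200.64516129] [[616.3435571   -5.93356102  70.        ]]
[425 267  16   6  36] [432.05555556 269.22222222] [[611.0123775  172.07468143  70.        ]]
```

>>> drive_tool([
  {"travel":[13,23.5,0],"rotation":[0,0,0],"hand":70},
  {"travel":[13,23.5,0],"rotation":[0,0,0],"hand":70},
  {"travel":[13,23.5,0],"rotation":[0,0,0],"hand":70},
  {"travel":[13,23.5,0],"rotation":[0,0,0],"hand":70},
  {"travel":[13,23.5,0],"rotation":[0,0,0],"hand":70},
  {"travel":[13,23.5,0],"rotation":[0,0,0],"hand":70},
  {"travel":[13,23.5,0],"rotation":[0,0,0],"hand":70},
  {"travel":[11.5,22.5,0],"rotation":[0,0,0],"hand":70},
  {"travel":[0,0,0],"rotation":[0,0,0],"hand":70},
  {"travel":[0,0,0],"rotation":[0,0,0],"hand":70},
])

```text
t: 10.72
tool_pos: [452.7, 123.4, 131.0]
ee_rot: [-3.141, -0.001, -2.714]
force: [-0.5, 0.5, -0.7]
grip_width: 59.8
gripper_force: 0.0
```

```bash
python3 look.py w4 can_blue_mid:blue:66 ; python3 plan.py 455.5 124 33 -155.5 1; python3 - <<'E'
from h import *
p,d=env.camera('scene'); cv2.imwrite('pics/s2.png',p)
c=p[200:300,210:400]; a=cv2.resize(c,None,fx=4,fy=4,interpolation=cv2.INTER_CUBIC); cv2.imwrite('pics/s2c.png',a)
E
```

```text
t 10.72 [452.7 123.4 131. ] [-180.    -0.  -155.5] 59.8
can_blue_mid spot [452.8 123.7  31.4] 0.76
can_blue_mid region 0.66 47 px 253.0 211.0 mean [457.2 123.7] rect [456.4 123.5] [12. 12.] long 67.8
t 10.88 at [452.9 123.1 131. ] rpy [-1.7999e+02 -3.0000e-02 -1.5560e+02] F [ 0.3 -0.2  0.5] w 59.7
turn about tool z per row -0.1 total -0.1
0 [-2.7, -0.2, 98.0]
```

View pics/s2c.png

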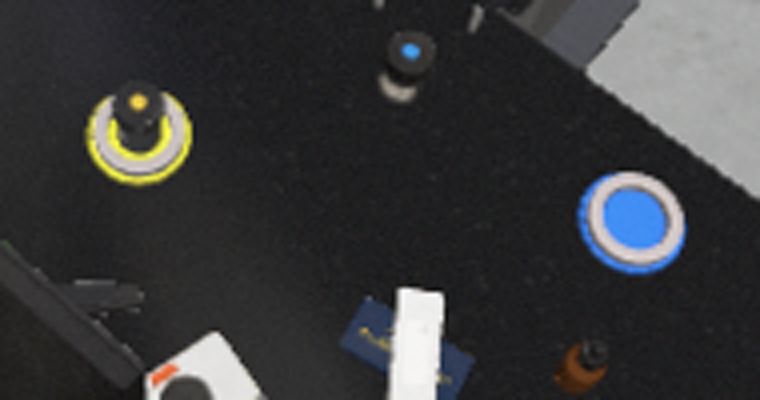

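The yellow can stands upright inside its well (crop 138,115); blue can at (410,55), blue well at (632,222).

>>> drive_tool([
  {"travel":[-3,0,24],"rotation":[0,0,0],"hand":70},
  {"travel":[0,0,24],"rotation":[0,0,0],"hand":70},
  {"travel":[0,0,24],"rotation":[0,0,0],"hand":70},
  {"travel":[0,0,20],"rotation":[0,0,0],"hand":70},
  {"travel":[0,0,7],"rotation":[0,0,0],"hand":70},
  {"travel":[0,0,0],"rotation":[0,0,0],"hand":70},
  {"travel":[0,0,0],"rotation":[0,0,0],"hand":35},
  {"travel":[0,0,0],"rotation":[0,0,0],"hand":35},
  {"travel":[0,0,0],"rotation":[0,0,0],"hand":35},
  {"travel":[0,0,0],"rotation":[0,0,0],"hand":30},
  {"travel":[0,0,0],"rotation":[0,0,0],"hand":30},
])

```text
t: 12.3
tool_pos: [456.0, 125.1, 33.3]
ee_rot: [-3.142, 0.002, -2.714]
force: [-0.1, -0.6, 6.8]
grip_width: 37.5
gripper_force: 60.0
```

>>> drive_tool([
  {"travel":[0,0,-20],"rotation":[0,0,0],"hand":30},
  {"travel":[0,0,-40],"rotation":[0,0,0],"hand":30},
  {"travel":[0,0,-30],"rotation":[0,0,0],"hand":30},
  {"travel":[0,0,0],"rotation":[0,0,0],"hand":30},
])

```text
t: 12.8
tool_pos: [456.3, 125.6, 124.3]
ee_rot: [3.14, 0.005, -2.715]
force: [0.3, 0.1, -0.6]
grip_width: 37.7
gripper_force: 60.3
```

```bash
python3 plan.py 430 327 122 -155.5 6; python3 - <<'E'
from h import *
p=cv2.imread('pics/s2.png');h=cv2.cvtColor(p,cv2.COLOR_BGR2HSV).astype(int);k=(h[...,0]>95)&(h[...,0]<125)&(h[...,1]>120)&(h[...,2]>100)
v,u=np.nonzero(k);w=back('scene',u,v,z=3)
s=np.hypot(w[:,0]-430,w[:,1]-327)<50;w=w[s][:,:2];print(len(w),(w.min(0)+w.max(0))/2,cv2.minEnclosingCircle(w.astype(np.float32)))
E
```

```text
t 12.8 at [456.3 125.6 124.3] rpy [ 179.94    0.31 -155.54] F [ 0.3  0.1 -0.6] w 37.7
turn about tool z per row -0.01 total -0.0
0 [-9.9, 32.4, 0.4]
272 [438.1067164  324.91092517] ((430.9962158203125, 325.2247619628906), 41.036277770996094)
```

>>> drive_tool([
  {"travel":[-5,16,0],"rotation":[0,0,0],"hand":30},
  {"travel":[-10,32,0],"rotation":[0,0,0],"hand":30},
  {"travel":[-10,32,0],"rotation":[0,0,0],"hand":30},
  {"travel":[-10,32,0],"rotation":[0,0,0],"hand":30},
  {"travel":[-10,32,0],"rotation":[0,0,0],"hand":30},
  {"travel":[-10,32,0],"rotation":[0,0,0],"hand":30},
  {"travel":[-5,16,0],"rotation":[0,0,0],"hand":30},
  {"travel":[0,0,0],"rotation":[0,0,0],"hand":30},
  {"travel":[0,0,0],"rotation":[0,0,0],"hand":30},
])

```text
t: 13.92
tool_pos: [429.9, 323.4, 121.6]
ee_rot: [-3.141, -0.002, -2.715]
force: [-0.4, -0.3, -0.9]
grip_width: 37.6
gripper_force: 60.3
```

```bash
python3 look.py w5 can_blue_mid:blue:154 ; python3 plan.py 431 326 38 -155.5 1; python3 - <<'E'
from h import *
from scipy.optimize import least_squares
p=cv2.imread('pics/w5.png');h=cv2.cvtColor(p,cv2.COLOR_BGR2HSV).astype(int);k=(h[...,0]>95)&(h[...,0]<125)&(h[...,1]>120)&(h[...,2]>100)
v,u=np.nonzero(k);w=back('wrist',u,v,z=2);s=np.hypot(w[:,0]-431,w[:,1]-326)<50
w=w[s][:,:2]; print(len(w)); hull=cv2.convexHull(w.astype(np.float32))[:,0]
f=least_squares(lambda q:np.hypot(*(hull-q).T)-40,[431,326],loss='soft_l1');print(f.x,np.abs(f.fun).round(1))
E
```

```text
t 13.93 [429.9 323.4 121.6] [-1.800e+02 -1.000e-01 -1.556e+02] 37.6
can_blue_mid spot [425.5 325.6 120.4] 0.65
can_blue_mid region 0.75 126 px 254.0 259.0 mean [420.4 318.8] rect [416.2 314.2] [46. 19.] long 22.5
t 14.07 at [430.4 323.4 122.3] rpy [-1.7999e+02 -3.0000e-02 -1.5561e+02] F [ 0.  -1.1 -1.8] w 37.5
turn about tool z per row -0.11 total -0.1
0 [-1.6, 2.1, 84.3]
256
[431.62143085 326.01706282] [1.  0.9 0.9 0.5 0.5 0.5 0.4 0.5 0.2 0.3 0.2 0.3 0.1 0.  0.1 0.2 0.1 0.3
 0.2 0.2 0.3 0.5 0.4 0.3 0.2 0.3 0.5 0.6 1.  1.1]
```

>>> drive_tool([
  {"travel":[-1.5,2,20],"rotation":[0,0,0],"hand":30},
  {"travel":[0,0,25],"rotation":[0,0,0],"hand":30},
  {"travel":[0,0,20],"rotation":[0,0,0],"hand":30},
  {"travel":[0,0,10],"rotation":[0,0,0],"hand":30},
  {"travel":[0,0,5],"rotation":[0,0,0],"hand":30},
  {"travel":[0,0,3],"rotation":[0,0,0],"hand":30},
  {"travel":[0,0,0],"rotation":[0,0,0],"hand":30},
])

```text
t: 14.95
tool_pos: [431.1, 327.0, 39.7]
ee_rot: [3.141, 0.001, -2.715]
force: [0.6, -0.7, -1.3]
grip_width: 37.5
gripper_force: 60.3
```

>>> drive_tool([
  {"travel":[0,0,2],"rotation":[0,0,0],"hand":30},
  {"travel":[0,0,0.5],"rotation":[0,0,0],"hand":30},
  {"travel":[0,0,0],"rotation":[0,0,0],"hand":30},
  {"travel":[0,0,0],"rotation":[0,0,0],"hand":55},
  {"travel":[0,0,0],"rotation":[0,0,0],"hand":55},
  {"travel":[0,0,-15],"rotation":[0,0,0],"hand":55},
  {"travel":[0,0,-35],"rotation":[0,0,0],"hand":55},
  {"travel":[0,0,-45],"rotation":[0,0,0],"hand":55},
  {"travel":[0,0,0],"rotation":[0,0,0],"hand":55},
])

```text
t: 16.08
tool_pos: [432.8, 329.0, 136.8]
ee_rot: [3.137, 0.009, -2.714]
force: [0.5, 0.8, -0.4]
grip_width: 46.7
gripper_force: 0.0
```

```bash
python3 plan.py 622 260 135 31.5 8
```

```text
t 16.07 at [432.8 329.  136.8] rpy [ 179.76    0.53 -155.5 ] F [ 0.5  0.8 -0.4] w 46.7
turn about tool z per row -0.87 total -7.0
0 [-17.9, -17.7, 0.2]
1 [-17.7, -17.9, 0.2]
2 [-17.4, -18.2, 0.2]
3 [-17.1, -18.5, 0.2]
4 [-16.8, -18.7, 0.2]
5 [-16.5, -19.0, 0.2]
6 [-16.3, -19.2, 0.2]
7 [-16.0, -19.5, 0.2]
```

>>> drive_tool([
  {"travel":[-17.9,-17.7,0],"rotation":[0,0,-0.9],"hand":70},
  {"travel":[-17.7,-17.9,0],"rotation":[0,0,-0.9],"hand":70},
  {"travel":[-17.4,-18.2,0],"rotation":[0,0,-0.9],"hand":70},
  {"travel":[-17.1,-18.5,0],"rotation":[0,0,-0.9],"hand":70},
  {"travel":[-16.8,-18.7,0],"rotation":[0,0,-0.9],"hand":70},
  {"travel":[-16.5,-19,0],"rotation":[0,0,-0.9],"hand":70},
  {"travel":[-16.3,-19.2,0],"rotation":[0,0,-0.8],"hand":70},
  {"travel":[-16,-19.5,0],"rotation":[0,0,-0.8],"hand":70},
  {"travel":[0,0,0],"rotation":[0,0,0],"hand":70},
  {"travel":[0,0,0],"rotation":[0,0,0],"hand":70},
])

```text
t: 17.32
tool_pos: [619.4, 257.7, 131.4]
ee_rot: [3.141, -0.001, -2.593]
force: [-0.5, -0.1, -0.3]
grip_width: 59.8
gripper_force: 0.0
```

```bash
python3 look.py w6 slide_mailer_mid:white:28 micrometer_case_mid:any:16; python3 plan.py 622 260 18 31.5 1; python3 - <<'E'
from h import *
d=np.load('w6.npy'); s=env.read_state()
E
```

```text
t 17.32 [619.4 257.7 131.4] [ 1.800e+02 -1.000e-01 -1.486e+02] 59.8
slide_mailer_mid spot [625.9 254.5  22.7] 0.67
slide_mailer_mid region 0.65 3448 px 255.0 192.0 mean [620.3 258.8] rect [622.5 259.5] [84. 34.] long 31.5
micrometer_case_mid region 0.87 2506 px 246.0 188.0 mean [624.4 251.7] rect [624.  255.9] [45. 90.] long 99.3
t 17.57 at [619.6 258.2 132.1] rpy [ 1.800e+02  1.000e-02 -1.485e+02] F [0.5 0.4 0.1] w 59.6
turn about tool z per row 0.0 total 0.0
0 [-3.0, 0.2, 114.1]
```

View pics/w6.png

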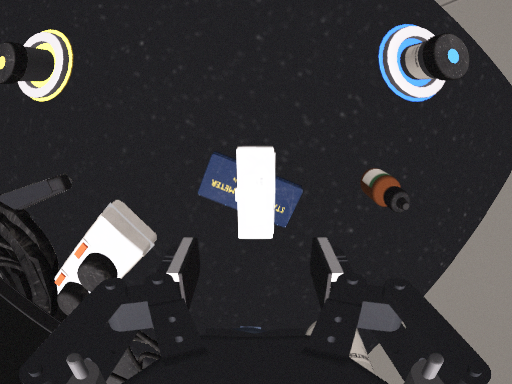

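Wrist view: white mailer at (255,192) across the navy case (250,190), aligned with the fingers; both cans stand in their wells, bottle at (385,190). I'm taking the mailer first.

>>> drive_tool([
  {"travel":[-3,0,25],"rotation":[0,0,0],"hand":60},
  {"travel":[0,0,30],"rotation":[0,0,0],"hand":60},
  {"travel":[0,0,30],"rotation":[0,0,0],"hand":60},
  {"travel":[0,0,20],"rotation":[0,0,0],"hand":60},
  {"travel":[0,0,8],"rotation":[0,0,0],"hand":60},
  {"travel":[0,0,0],"rotation":[0,0,0],"hand":60},
  {"travel":[0,0,0],"rotation":[0,0,0],"hand":60},
])

```text
t: 18.45
tool_pos: [623.3, 259.9, 20.1]
ee_rot: [-3.142, 0.002, -2.592]
force: [0.5, 1.0, 0.2]
grip_width: 51.2
gripper_force: 0.0
```

>>> drive_tool([
  {"travel":[0,0,2],"rotation":[0,0,0],"hand":45},
  {"travel":[0,0,0],"rotation":[0,0,0],"hand":40},
  {"travel":[0,0,0],"rotation":[0,0,0],"hand":30},
  {"travel":[0,0,0],"rotation":[0,0,0],"hand":25},
  {"travel":[0,0,0],"rotation":[0,0,0],"hand":25},
  {"travel":[0,0,0],"rotation":[0,0,0],"hand":25},
])

```text
t: 19.2
tool_pos: [623.1, 259.6, 17.5]
ee_rot: [-3.141, 0.001, -2.592]
force: [-1.4, 0.9, 5.3]
grip_width: 30.2
gripper_force: 61.6
```

>>> drive_tool([
  {"travel":[0,0,-20],"rotation":[0,0,0],"hand":25},
  {"travel":[0,0,-40],"rotation":[0,0,0],"hand":25},
  {"travel":[0,0,-40],"rotation":[0,0,0],"hand":25},
  {"travel":[0,0,0],"rotation":[0,0,0],"hand":25},
])

```text
t: 19.7
tool_pos: [624.5, 260.5, 120.4]
ee_rot: [3.142, 0.007, -2.592]
force: [-0.0, 0.3, 0.1]
grip_width: 30.5
gripper_force: 61.0
```

```bash
python3 plan.py 621.5 -230 118 93 12
```

```text
t 19.7 at [624.5 260.5 120.4] rpy [ 180.      0.42 -148.53] F [-0.   0.3  0.1] w 30.5
turn about tool z per row -5.13 total -61.5
0 [21.6, -34.7, 0.2]
1 [24.6, -32.7, 0.2]
2 [27.4, -30.3, 0.2]
3 [30.0, -27.8, 0.2]
4 [32.4, -25.0, 0.2]
5 [34.5, -22.0, 0.2]
6 [36.3, -18.8, 0.2]
7 [37.8, -15.5, 0.2]
8 [39.1, -12.1, 0.2]
9 [40.0, -8.5, 0.2]
10 [40.6, -4.9, 0.2]
11 [40.9, -1.3, 0.2]
```

>>> drive_tool([
  {"travel":[21.6,-34.7,0],"rotation":[0,0,-5.1],"hand":25},
  {"travel":[24.6,-32.7,0],"rotation":[0,0,-5.1],"hand":25},
  {"travel":[27.4,-30.3,0],"rotation":[0,0,-5.1],"hand":25},
  {"travel":[30,-27.8,0],"rotation":[0,0,-5.1],"hand":25},
  {"travel":[32.4,-25,0],"rotation":[0,0,-5.1],"hand":25},
  {"travel":[34.5,-22,0],"rotation":[0,0,-5.1],"hand":25},
  {"travel":[36.3,-18.8,0],"rotation":[0,0,-5.1],"hand":25},
  {"travel":[37.8,-15.5,0],"rotation":[0,0,-5.1],"hand":25},
  {"travel":[39.1,-12.1,0],"rotation":[0,0,-5.1],"hand":25},
  {"travel":[40,-8.5,0],"rotation":[0,0,-5.2],"hand":25},
  {"travel":[40.6,-4.9,0],"rotation":[0,0,-5.2],"hand":25},
  {"travel":[40.9,-1.3,0],"rotation":[0,0,-5.2],"hand":25},
])

```text
t: 21.2
tool_pos: [617.3, -232.4, 114.9]
ee_rot: [3.139, 0.001, -1.517]
force: [0.5, 0.7, -1.1]
grip_width: 29.7
gripper_force: 61.0
```

>>> drive_tool([
  {"travel":[0,0,0],"rotation":[0,0,0],"hand":25},
  {"travel":[0,0,0],"rotation":[0,0,0],"hand":25},
])

```text
t: 21.45
tool_pos: [617.6, -231.0, 115.4]
ee_rot: [3.139, 0.001, -1.52]
force: [1.0, -0.1, 0.7]
grip_width: 30.2
gripper_force: 61.0
```

```bash
python3 look.py w7 bed_white_floor:white:4 slide_mailer_mid:white:129; python3 plan.py 621.5 -230 118 93 1
```

```text
t 21.45 [ 617.6 -231.   115.4] [ 1.799e+02  1.000e-01 -8.710e+01] 30.2
bed_white_floor region 0.66 3381 px 246.0 155.0 mean [ 626.3 -261. ] rect [ 622.5 -235.9] [62. 98.] long 94.2
slide_mailer_mid spot [ 616.8 -237.9  119.3] 0.9
slide_mailer_mid region 0.87 8840 px 255.0 244.0 mean [ 618.  -238.5] rect [ 617.8 -234.2] [33. 85.] long 93.0
t 21.7 at [ 618.5 -230.3  116.8] rpy [ 1.7999e+02  1.0000e-02 -8.6970e+01] F [-0.2 -0.1 -0.7] w 30.2
turn about tool z per row 0.03 total 0.0
0 [-0.1, -3.0, -1.2]
```

View pics/w7.png

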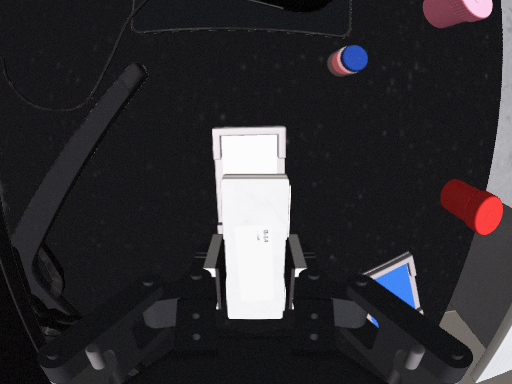

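The mailer is held level along the bed axis (255,247); the bed's far end shows at (249,140), edges x 213–286. I'll fit the bed outline.

```bash
python3 - <<'E'
from h import *
print(back('wrist',[213.,286,222,277],[129.,126,137,135],z=12).round(1))
for c,f in(('scene','pics/scene0.png'),('side','pics/side1.png')):
    p=cv2.imread(f);h=cv2.cvtColor(p,cv2.COLOR_BGR2HSV).astype(int)
    U,V=np.meshgrid(np.arange(512.),np.arange(384.))
    for nm,x,y,sz in(('white',622,-230,80),('blue',450,-100,80)):
        w=back(c,U,V,z=12)[...,:2]; near=np.hypot(w[...,0]-x,w[...,1]-y)<sz
        k=near&((h[...,2]>100))
        n,l,st,ce=cv2.connectedComponentsWithStats(k.astype(np.uint8)); i=1+np.argmax(st[1:,4]); q=w[l==i]
        r=cv2.minAreaRect(q.astype(np.float32)); print(c,nm,np.round(r[0],1),np.round(r[1],1),round(r[2],1))
E
```

```text
[[ 656.4 -282.2   12. ]
 [ 595.5 -287.9   12. ]
 [ 648.5 -275.7   12. ]
 [ 602.6 -279.8   12. ]]
scene white [ 623.  -228.6] [ 65.1 117.3] 4.3
scene blue [452.7 -98.3] [ 78.2 121.3] 28.3
side white [ 604.8 -229.8] [ 74.7 117. ] 3.3
side blue [ 439.  -101.7] [ 89.9 124.8] 27.5
```

>>> drive_tool([
  {"travel":[-1.3,-4,20],"rotation":[0,0,-1.2],"hand":25},
  {"travel":[0,0,30],"rotation":[0,0,0],"hand":25},
  {"travel":[0,0,25],"rotation":[0,0,0],"hand":25},
  {"travel":[0,0,15],"rotation":[0,0,0],"hand":25},
  {"travel":[0,0,10],"rotation":[0,0,0],"hand":25},
  {"travel":[0,0,5],"rotation":[0,0,0],"hand":25},
  {"travel":[0,0,3],"rotation":[0,0,0],"hand":25},
  {"travel":[0,0,0],"rotation":[0,0,0],"hand":25},
])

```text
t: 22.7
tool_pos: [622.6, -229.9, 9.2]
ee_rot: [-3.141, -0.0, -1.498]
force: [-0.5, -0.5, -0.2]
grip_width: 30.3
gripper_force: 61.0
```

>>> drive_tool([
  {"travel":[0,0,2],"rotation":[0,0,0],"hand":25},
  {"travel":[0,0,1],"rotation":[0,0,0],"hand":25},
  {"travel":[0,0,0],"rotation":[0,0,0],"hand":25},
  {"travel":[0,0,0],"rotation":[0,0,0],"hand":45},
  {"travel":[0,0,0],"rotation":[0,0,0],"hand":55},
  {"travel":[0,0,0],"rotation":[0,0,0],"hand":55},
  {"travel":[0,0,-20],"rotation":[0,0,0],"hand":55},
  {"travel":[0,0,-45],"rotation":[0,0,0],"hand":55},
  {"travel":[0,0,-55],"rotation":[0,0,0],"hand":55},
  {"travel":[0,0,0],"rotation":[0,0,0],"hand":55},
  {"travel":[0,0,0],"rotation":[0,0,0],"hand":55},
])

```text
t: 24.08
tool_pos: [621.9, -229.6, 125.8]
ee_rot: [-3.142, 0.001, -1.499]
force: [0.1, 0.9, -0.5]
grip_width: 47.3
gripper_force: 0.0
```

```bash
python3 look.py w8 slide_mailer_mid:white:16; python3 plan.py 624 255.5 135 99.3 12; python3 - <<'E'
from h import *
p=cv2.imread('pics/w8.png');cv2.imwrite('pics/w8c.png',cv2.resize(p[60:260,150:360],None,fx=2.5,fy=2.5))
E
```

```text
t 24.07 [ 621.9 -229.6  125.8] [-180.     0.   -85.9] 47.3
slide_mailer_mid spot [ 622.9 -236.5   12.7] 0.93
slide_mailer_mid region 0.85 3601 px 255.0 185.0 mean [ 622.3 -232. ] rect [ 622.7 -230.1] [36. 87.] long 95.2
t 24.23 at [ 621.4 -229.7  124.1] rpy [ 1.7982e+02  5.0000e-02 -8.5860e+01] F [ 0.4  0.2 -0.3] w 46.8
turn about tool z per row -0.43 total -5.2
0 [-40.3, -3.1, -0.9]
1 [-40.3, -3.4, -0.9]
2 [-40.3, -3.7, -0.9]
3 [-40.2, -4.0, -0.9]
4 [-40.2, -4.3, -0.9]
5 [-40.2, -4.6, -0.9]
6 [-40.1, -5.0, -0.9]
7 [-40.1, -5.3, -0.9]
8 [-40.0, -5.6, -0.9]
9 [-40.0, -5.9, -0.9]
10 [-40.0, -6.2, -0.9]
11 [-39.9, -6.5, -0.9]
```

View pics/w8c.png

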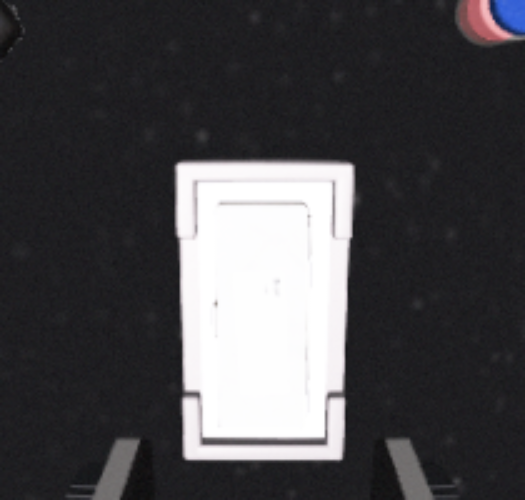

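The mailer lies flat inside the white bed (crop 262,310). Next is the case.

>>> drive_tool([
  {"travel":[-30.3,-3.1,-1],"rotation":[0,0,-0.4],"hand":75},
  {"travel":[-40.3,-3.4,-1],"rotation":[0,0,-0.4],"hand":75},
  {"travel":[-40.3,-3.7,-1],"rotation":[0,0,-0.4],"hand":75},
  {"travel":[-40.2,-4,-1],"rotation":[0,0,-0.4],"hand":75},
  {"travel":[-40.2,-4.3,-1],"rotation":[0,0,-0.4],"hand":75},
  {"travel":[-40.2,-4.6,-1],"rotation":[0,0,-0.5],"hand":75},
  {"travel":[-40.1,-5,-1],"rotation":[0,0,-0.5],"hand":75},
  {"travel":[-40.1,-5.3,-1],"rotation":[0,0,-0.5],"hand":75},
  {"travel":[-40,-5.6,-1],"rotation":[0,0,-0.4],"hand":75},
  {"travel":[-40,-5.9,-1],"rotation":[0,0,-0.4],"hand":75},
  {"travel":[-40,-6.2,-1],"rotation":[0,0,-0.4],"hand":75},
  {"travel":[-39.9,-6.5,0],"rotation":[0,0,-0.4],"hand":75},
])

```text
t: 25.72
tool_pos: [625.4, 246.5, 135.4]
ee_rot: [3.139, -0.001, -1.409]
force: [-0.1, 0.4, -0.8]
grip_width: 63.7
gripper_force: 0.0
```

>>> drive_tool([
  {"travel":[-10,0,0],"rotation":[0,0,0],"hand":75},
  {"travel":[0,0,0],"rotation":[0,0,0],"hand":75},
  {"travel":[0,0,0],"rotation":[0,0,0],"hand":75},
])

```text
t: 26.1
tool_pos: [624.2, 254.0, 136.4]
ee_rot: [3.14, -0.001, -1.41]
force: [0.5, 0.1, 0.1]
grip_width: 64.2
gripper_force: 0.0
```

```bash
python3 look.py w9 micrometer_case_mid:any:16; python3 plan.py 624 255.5 3 99.3 1
```

```text
t 26.1 [624.2 254.  136.4] [179.9  -0.  -80.8] 64.2
micrometer_case_mid spot [629.4 255.7   7.3] 0.88
micrometer_case_mid region 0.57 4386 px 253.0 183.0 mean [626. 253.] rect [624.9 255.3] [45. 92.] long 98.7
t 26.25 at [624.4 254.  136.9] rpy [ 1.7999e+02 -1.0000e-02 -8.0830e+01] F [0.9 0.1 0.9] w 64.2
turn about tool z per row -0.13 total -0.1
0 [-1.5, 0.2, 133.9]
```

View pics/w9.png

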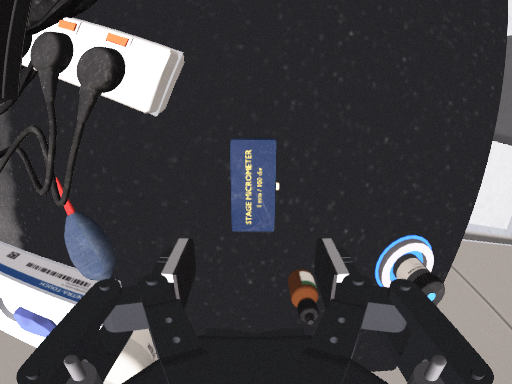

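The case is free and aligned at (253,186), with the bottle (305,300) clear of the fingers' path.

>>> drive_tool([
  {"travel":[-1.5,0,30],"rotation":[0,0,0],"hand":75},
  {"travel":[0,0,35],"rotation":[0,0,0],"hand":75},
  {"travel":[0,0,35],"rotation":[0,0,0],"hand":75},
  {"travel":[0,0,20],"rotation":[0,0,0],"hand":75},
  {"travel":[0,0,8],"rotation":[0,0,0],"hand":75},
  {"travel":[0,0,3],"rotation":[0,0,0],"hand":75},
  {"travel":[0,0,0],"rotation":[0,0,0],"hand":75},
])

```text
t: 27.12
tool_pos: [624.6, 256.9, 6.7]
ee_rot: [-3.14, 0.001, -1.409]
force: [-0.4, 0.5, 0.0]
grip_width: 64.1
gripper_force: 0.0
```

>>> drive_tool([
  {"travel":[0,0,1],"rotation":[0,0,0],"hand":60},
  {"travel":[0,0,0],"rotation":[0,0,0],"hand":50},
  {"travel":[0,0,0],"rotation":[0,0,0],"hand":40},
  {"travel":[0,0,0],"rotation":[0,0,0],"hand":35},
  {"travel":[0,0,0],"rotation":[0,0,0],"hand":35},
  {"travel":[0,0,0],"rotation":[0,0,0],"hand":35},
])

```text
t: 27.88
tool_pos: [624.7, 257.1, 6.0]
ee_rot: [-3.14, 0.0, -1.409]
force: [-0.6, 0.1, 4.9]
grip_width: 40.1
gripper_force: 61.3
```

>>> drive_tool([
  {"travel":[0,0,-20],"rotation":[0,0,0],"hand":35},
  {"travel":[0,0,-40],"rotation":[0,0,0],"hand":35},
  {"travel":[0,0,-45],"rotation":[0,0,0],"hand":35},
  {"travel":[0,0,0],"rotation":[0,0,0],"hand":35},
])

```text
t: 28.38
tool_pos: [626.6, 258.1, 115.7]
ee_rot: [-3.132, 0.004, -1.409]
force: [0.7, 0.3, -0.6]
grip_width: 40.3
gripper_force: 60.7
```

```bash
python3 plan.py 450 -99.5 115 118.5 11
```

```text
t 28.38 at [626.6 258.1 115.7] rpy [-179.45    0.21  -80.71] F [ 0.7  0.3 -0.6] w 40.3
turn about tool z per row -1.75 total -19.2
0 [29.5, 21.1, 0.1]
1 [28.8, 22.0, 0.1]
2 [28.2, 22.8, 0.1]
3 [27.4, 23.7, 0.1]
4 [26.7, 24.5, 0.1]
5 [25.9, 25.3, 0.1]
6 [25.2, 26.1, 0.1]
7 [24.4, 26.9, 0.1]
8 [23.5, 27.6, 0.1]
9 [22.7, 28.3, 0.1]
10 [21.8, 29.0, 0.1]
```

>>> drive_tool([
  {"travel":[29.5,21.1,0],"rotation":[0,0,-1.8],"hand":35},
  {"travel":[28.8,22,0],"rotation":[0,0,-1.8],"hand":35},
  {"travel":[28.2,22.8,0],"rotation":[0,0,-1.8],"hand":35},
  {"travel":[27.4,23.7,0],"rotation":[0,0,-1.8],"hand":35},
  {"travel":[26.7,24.5,0],"rotation":[0,0,-1.8],"hand":35},
  {"travel":[25.9,25.3,0],"rotation":[0,0,-1.7],"hand":35},
  {"travel":[25.2,26.1,0],"rotation":[0,0,-1.7],"hand":35},
  {"travel":[24.4,26.9,0],"rotation":[0,0,-1.7],"hand":35},
  {"travel":[23.5,27.6,0],"rotation":[0,0,-1.7],"hand":35},
  {"travel":[22.7,28.3,0],"rotation":[0,0,-1.7],"hand":35},
  {"travel":[21.8,29,0],"rotation":[0,0,-1.7],"hand":35},
  {"travel":[0,0,0],"rotation":[0,0,0],"hand":35},
])

```text
t: 29.88
tool_pos: [446.0, -102.7, 109.4]
ee_rot: [3.14, 0.001, -1.078]
force: [-0.0, -0.5, 0.1]
grip_width: 40.2
gripper_force: 60.7
```

>>> drive_tool([
  {"travel":[0,0,0],"rotation":[0,0,0],"hand":35},
  {"travel":[0,0,0],"rotation":[0,0,0],"hand":35},
])

```text
t: 30.12
tool_pos: [448.5, -100.6, 109.8]
ee_rot: [-3.141, -0.0, -1.073]
force: [0.1, 0.3, -0.4]
grip_width: 40.4
gripper_force: 60.7
```

```bash
python3 look.py w10 bed_blue_floor:blue:4 micrometer_case_mid:any:125; python3 plan.py 450 -99.5 8 118.5 1
```

```text
t 30.12 [ 448.5 -100.6  109.8] [-180.    -0.   -61.5] 40.4
bed_blue_floor region 0.92 1141 px 264.0 151.0 mean [ 458.5 -134.3] rect [ 468.2 -132.4] [56. 28.] long 28.5
micrometer_case_mid spot [ 450.8 -101.1  113.9] 0.91
micrometer_case_mid region 0.57 12478 px 255.0 239.0 mean [ 453.8 -110.5] rect [ 451.1 -105.4] [40. 89.] long 118.6
micrometer_case_mid region 0.44 2392 px 68.0 187.0 mean [553.  -88.5] rect [555.2 -85.7] [40. 41.] long 142.3
t 30.38 at [ 448.2 -100.8  109.7] rpy [180.    0.  -61.5] F [ 0.3 -0.8 -1.4] w 40.0
turn about tool z per row -0.0 total -0.0
0 [-0.3, -2.2, 101.7]
```

View pics/w10.png

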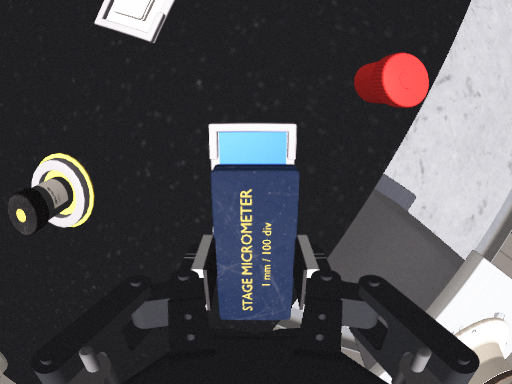

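```bash
python3 - <<'E'
from h import *
b=back('wrist',[208.,298],[125.,124],z=12)[:,:2];e=b[1]-b[0];a=np.arctan2(e[1],e[0]);print(b,np.hypot(*e),np.degrees(a)%180)
t=np.radians(118.5);print(b.mean(0)+60*np.array([np.cos(t),np.sin(t)]))
E
```

```text
[[ 509.39449395 -133.59703049]
 [ 445.48886952 -169.22787911]] 73.16752153149046 29.14203527734273
[448.81215612 -98.68342804]
```

>>> drive_tool([
  {"travel":[-1.4,-2.2,20],"rotation":[0,0,0],"hand":35},
  {"travel":[0,0,25],"rotation":[0,0,0],"hand":35},
  {"travel":[0,0,25],"rotation":[0,0,0],"hand":35},
  {"travel":[0,0,13],"rotation":[0,0,0],"hand":35},
  {"travel":[0,0,8],"rotation":[0,0,0],"hand":35},
  {"travel":[0,0,4],"rotation":[0,0,0],"hand":35},
  {"travel":[0,0,2],"rotation":[0,0,0],"hand":35},
  {"travel":[0,0,0],"rotation":[0,0,0],"hand":35},
])

```text
t: 31.38
tool_pos: [449.6, -98.9, 13.1]
ee_rot: [-3.141, -0.0, -1.074]
force: [-0.5, 0.4, -1.6]
grip_width: 40.1
gripper_force: 60.7
```

>>> drive_tool([
  {"travel":[0,0,2],"rotation":[0,0,0],"hand":35},
  {"travel":[0,0,0.5],"rotation":[0,0,0],"hand":35},
  {"travel":[0,0,0],"rotation":[0,0,0],"hand":35},
  {"travel":[0,0,0],"rotation":[0,0,0],"hand":55},
  {"travel":[0,0,0],"rotation":[0,0,0],"hand":62},
  {"travel":[0,0,0],"rotation":[0,0,0],"hand":62},
  {"travel":[0,0,-20],"rotation":[0,0,0],"hand":62},
  {"travel":[0,0,-45],"rotation":[0,0,0],"hand":62},
  {"travel":[0,0,-55],"rotation":[0,0,0],"hand":62},
  {"travel":[0,0,0],"rotation":[0,0,0],"hand":62},
  {"travel":[0,0,0],"rotation":[0,0,0],"hand":62},
])

```text
t: 32.75
tool_pos: [448.7, -98.8, 130.0]
ee_rot: [3.141, 0.001, -1.075]
force: [0.7, 0.1, -0.2]
grip_width: 53.0
gripper_force: 0.0
```

```bash
python3 look.py w11 micrometer_case_mid:any:20; python3 - <<'E'
from h import *
p,d=env.camera('scene'); cv2.imwrite('pics/s3.png',p)
w=cv2.imread('pics/w11.png')[60:270,130:380]
a=cv2.resize(p[110:310,170:400],(500,435),interpolation=cv2.INTER_CUBIC);b=cv2.resize(w,(300,252)); c=np.zeros((435,800,3),np.uint8);c[:,:500]=a;c[:252,500:]=b
cv2.imwrite('pics/fin.png',c)
E
```

```text
t 32.75 [448.7 -98.8 130. ] [180.    0.  -61.6] 53.0
micrometer_case_mid spot [ 451.5 -102.6    9.4] 0.78
micrometer_case_mid region 0.87 4614 px 254.0 183.0 mean [ 451.3 -102.6] rect [ 449.3 -100.9] [44. 92.] long 118.5
```

View pics/fin.png

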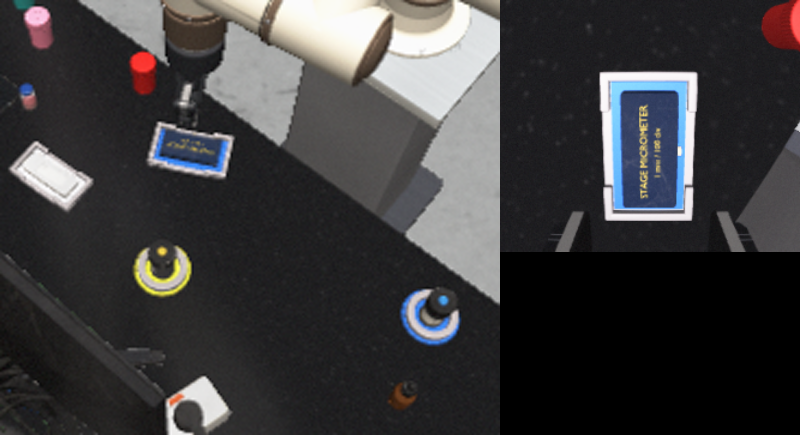

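The final picture shows everything seated: mailer (50,175), case (190,148), yellow can (162,262) and blue can (438,310). The bottle (404,395) and vial (28,97) are still standing.

```bash
python3 -c "
from workcell import env
print(env.sign_off())"
```

```text
the job is handed in; nothing more can be done
None
```

The job is handed in at about 33 s: both cans stand in the wells matching their dots, and the mailer (taken off first) and the case lie flat in their beds. The oil bottle and vial were not touched. This is from my last camera pictures; sign-off returned no verdict.

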